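# Hold the music box lid at its balance for the hinge screws

### The arm

A 7-joint arm with a two-finger parallel gripper is mounted at the origin on the work surface. World frame = base frame: x ahead of the robot, y to its left, z up, the work surface at z = 0. Lengths are in m, angles in degrees, forces in N, time in s.
With the tool pointing down it reaches from about 0.425 to 0.875 m from the base axis. Payload 4.7 kg.
Tool frame: the origin (TCP) lies on the mounting face of the last link; the fingertips stand tcp_to_tips ahead of it and the grasp point (between the pads) lies 164 mm ahead of it (tcp_to_tips is the distance from the TCP to the fingertips, in m); z points along the fingers, y is the line along which they close (so a half turn about z gives the same grasp; the last joint's range is limited). The gripper opens to 87 mm and grips with 3 to 60 N. Pads are 19 mm wide; open, the fingers measure 117 mm over their backs; the gripper's body (75 mm by 190 mm) begins 51 mm behind the grasp point.
Start: joints at [0.808, 18.392, -4.016, 83.108, 1.295, 78.541, -3.26], TCP at [0.65, -0, 0.405] pointing down, gripper open.
Joint ranges: [-163.93, 163.93], [-17.29, 119.83], [-79.2, 71.16], [3.27, 140.29], [-89.18, 269.18], [5.43, 117.66], [-154.24, 154.24]. Speed limits (degrees/s): [147.25, 147.25, 180, 180, 180, 180, 180].

### API

Orientations are given as [roll, pitch, yaw] about the fixed x, y, z axes, in that order (R = Rz(yaw) Ry(pitch) Rx(roll)).
In Python, from cell import get_obs, read_camera, sign_off, tcp_to_tips gives the robot as it stands.
- The arm moves only by the tool drive_tool, never from a script. Its argument "rows" is one flat list of numbers, 7 for each row, row after row: the shift along the tool's x, y, z in m, then the turn, a rotation vector about the tool's x, y, z in rad, then the gripper command: -1 is shut, 1 is fully open, values between are in proportion. In form: [tx, ty, tz, rx, ry, rz, fingers, tx, ty, tz, rx, ry, rz, fingers, ...]. A call has 1 to 5 rows; each row shifts and turns the commanded pose from where the row before left it, along the tool's axes as they then stand; what a row does not reach is not made up. A row lasts 1/8 s, in which the tool goes at most 62.5 mm and 10.7 degrees, less where a joint would pass 70% of its speed; a pose out of reach is approached as far as the arm can. A call is refused whole if a number of a shift passes 0.0625 or a number of a turn 0.188, either way. A call with a gripper value outside its range is refused whole. The fingers move at their own pace and stop on an object; "grip_force" is the grip in N (left out, the last holds). Time passes only in rows, so rows that do not move let the fingers close. It gives the time, the measured TCP pose, the force, the opening and the grip force at its end, in the units of the state.
- get_obs(): the state, without advancing time (a new reading comes with each control period).
- read_camera(name): name is "scene" or "side" or "wrist"; returns a dict with "color" (480x640x3 uint8, blue, green, red), "fov_y" (degrees; the focal length in pixels is half the picture's height over the tangent of half this angle, whatever the lens; pixels are square), "cx", "cy" (the principal point, pixels), "k1" (the pictures are not rectified: a ray, as slopes to the right and down, at radius r is drawn at 1 + k1 r^2 times it, then the intrinsics apply), "cam_to_world" (4x4, takes a point from camera to world coordinates); the wrist camera has in their place "mount" (4x4, takes a point from camera to tool coordinates, whose origin is the TCP and whose axes are the flange's). Camera axes: x right, y up, looking along -z (the intrinsics and any distortion apply to the point x, -y, -z); pixel columns grow to the right and rows downward; lengths in m; the calibration is good to about 2 mm. A picture is of the moment at which its call begins: read the wrist's pose just before it. There is no depth.
- sign_off(): hands the job in; it is judged then, once.
The state is a dict: "time_s": time; "qpos": joint angles; "joint_velocities": joint speeds; "effort": joint torques, N m; "tool_pos": TCP position; "tool_rot": TCP orientation; "force": force on the tool from outside, world axes, zero at the start; "wrist_torque": the same for the moment, N m; "grip_width": finger opening in m; "grasp_force": force on a finger pad.
Only numpy, scipy, OpenCV 4.12 (cv2) and the standard library are available. Lean on these libraries where they do the work, as an engineer would, in place of code of your own. Each camera call takes 0.05 s, during which the arm holds its last target. There are 200 camera calls.

### The job

I am about to do the hinge screws of the music box: pull the screwdriver (the thickest handle) up out of the tool stand and lay it flat, not dropped, in the empty compartment of the pine catch tray. Then raise the box's sprung lid past its balance point, ease it back and finish still holding it just below that point, within ten degrees, where the hinges carry almost no load; never let it fly open to its stop or drop shut. Leave the other tools and parts where they are.

Things in the scene. Friction and masses are not known exactly. Their poses are not given: they have to be found in the camera images.
- stand: pale wooden tool stand, fixed, 200 x 56 x 90 mm high; origin under its centre, its x axis runs along its length, z up. Three upright holes of 10 mm in its top, at x = -70, 0 and +70 mm; in each stands a tool with its shank down and its wooden handle on top; which tool is in which hole varies
- driver: screwdriver, 165 mm long, 60 to 130 g, the thickest and tallest of the three tools: round wooden handle of 24 mm diameter and 85 mm length over a steel shank of 7 mm and 80 mm with a flat blade. Origin at the blade's tip, z axis from the tip along the shank to the handle. In the stand its handle's shoulder rests on the top, the handle reaches 175 mm above the table and 80 mm of shank stand in the hole
- driver_grip (a point): point on the screwdriver's axis, in its handle, 125 mm from the blade's tip and 40 mm below the handle's end; z axis along the tool towards the handle
- driver_tip (a point): the tip of the screwdriver's blade
- tray: pine catch tray, fixed, 240 (its x) x 300 (its y) x 30 mm high, walls and floor 8 mm thick; origin under its centre, z up. A partition as high as the walls runs along x, from y = 12 to 18 mm: the compartment on its +y side (y = 18 to 142 mm, x = -112 to 112 mm, floor at z = 8 mm) is empty and takes the screwdriver; the one on its -y side holds parts. An aluminium chute, up to 220 mm high, slopes into it across its -y wall
- music_box: wooden music box, fixed, case 180 (its x) x 280 (its y) x 85 mm high under a lid of 14 mm; origin under its centre, its -x face is the front, z up
- lid (a joint): opening angle of the music box's lid (wood, 0.53 kg, 188 mm deep), rad: 0 closed, grows as the front edge rises, stop at 1.75. Level hinge along the box's y, at the box's x = 95 mm, z = 85 mm, with torsion springs: left alone the lid falls shut below its balance point and springs open above it. The balance point is 60 degrees (1.047 rad); the closed lid takes about 1 N at the pull
- lid_pull (a point): centre of the lid's brass T-shaped pull: a round bar of 12 mm diameter and 44 mm length, parallel to the hinge, with flat ends, on a 10 mm stem, its axis 30 mm above the lid's upper face. On the closed lid it lies 160 mm in front of the hinge axis (towards -x of the box) and 44 mm above it. Held by its two ends it can turn between the fingers as the lid swings; the upper face turns away from the front as the lid rises
- scriber: bystander: thin tool with a wooden handle of 12 mm diameter, standing in the stand, its top 145 mm above the table
- file: bystander: round file with a wooden handle of 15 mm diameter, standing in the stand, its top 150 mm above the table
- star_wheel: bystander: brass star wheel, 42 mm across, lying in the tray's -y compartment
- endless_screw: bystander: steel endless screw, 64 mm long, lying in the tray's -y compartment
- hinge_block: bystander: worn oak hinge block, 60 x 34 x 18 mm, in the tray's -y compartment
- tin: bystander: round red enamel tin, 64 mm across, 38 mm high, in the tray's -y compartment
- oiler: bystander: small amber oil bottle, 28 mm across, 62 mm high, standing on the table in front of the music box
- loupe: bystander: black eye loupe, 40 mm across, 34 mm high, standing on the table in front of the music box

How it is judged:
By the outcome, as a careful person would: the job done as asked, in the order asked, and still so for the second after the job is handed in, while the arm keeps its last pose, push and grip.
It also fails if it takes over 67 s, if anything falls off the work surface, if the arm or the gripper's body presses on something with over 40 N, if the wrist force passes 120 N, or if a joint passes its speed limit or range.

## Working session

There is one attempt and no reset: what is moved stays moved. The work goes in short steps, Python scripts to look and compute and a tool call to move; the robot and the scene stay as the last step left them, time stands still between calls to the robot, and variables do not carry over. Pictures are saved under pics/ and viewed, at most 12 in all, crops included, and the job is handed in when it is done.

Besides the shell and the picture viewer there is one more tool, called after "Call:" by a JSON object that holds its "api" and its "payload". drive_tool: Moves the arm, as the interface text tells. Its arguments: {"type":"object","properties":{"rows":{"type":"array","items":{"type":"number"}},"grip_force":{"type":"number"}},"required":["rows"]}

```bash
mkdir -p pics; ls
python3 - <<'E'
from cell import *
import cv2,json
o=get_obs();print(o,tcp_to_tips)
for n in("scene","side"):
    r=read_camera(n);cv2.imwrite(f"pics/{n}0.png",r["color"]);print(n,r["fov_y"],r["cx"],r["cy"],r["k1"],r["cam_to_world"])
E
```

```text
pics
{'time_s': 0.0, 'qpos': array([ 0.80758939, 18.43826099, -4.01423531, 83.17455262,  1.29297421,
       78.5391807 , -3.26086248]), 'joint_velocities': array([-0.05974408,  0.06058023, -0.10713378,  0.00263129,  0.0694412 ,
       -0.04298766,  0.1107014 ]), 'effort': array([-2.58547143e-04, -4.91284704e+01, -4.03903294e-01, -3.12526345e+01,
       -6.40594075e-02,  4.37659642e-02,  1.61017233e-04]), 'tool_pos': array([ 6.49798440e-01, -3.56755332e-05,  4.03673102e-01]), 'tool_rot': array([-1.79893127e+02,  4.09503112e-03,  8.99996594e+01]), 'force': array([ 0.00831384, -0.42406206,  0.54054475]), 'wrist_torque': array([-0.00848757, -0.01136099, -0.029138  ]), 'grasp_force': 0.0, 'grip_width': 0.08704916710944172} 0.1822
scene 51.36962805436321 308.9259868280633 241.76984368325188 -0.03197537095532473 [[ 0.31466157 -0.71930626  0.61934368  1.18440872]
 [ 0.94898649  0.25236108 -0.18904637 -0.22155021]
 [-0.020316    0.64723441  0.76202026  0.87984511]
 [ 0.          0.          0.          1.        ]]
side 43.232859717847646 319.60534274446655 237.87593456089232 -0.03060175859041298 [[-0.75567358  0.48254731 -0.44283804  0.04870505]
 [-0.65470647 -0.53817578  0.53077893  0.58340043]
 [ 0.01780124  0.69102455  0.72261206  0.9668489 ]
 [ 0.          0.          0.          1.        ]]
```

View pics/scene0.png

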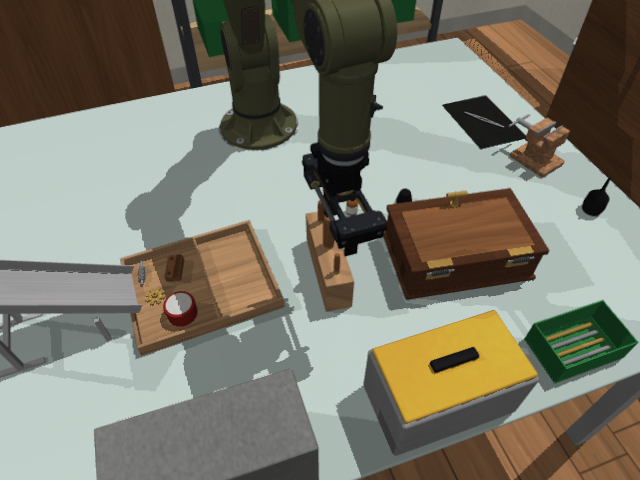

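View pics/side0.png

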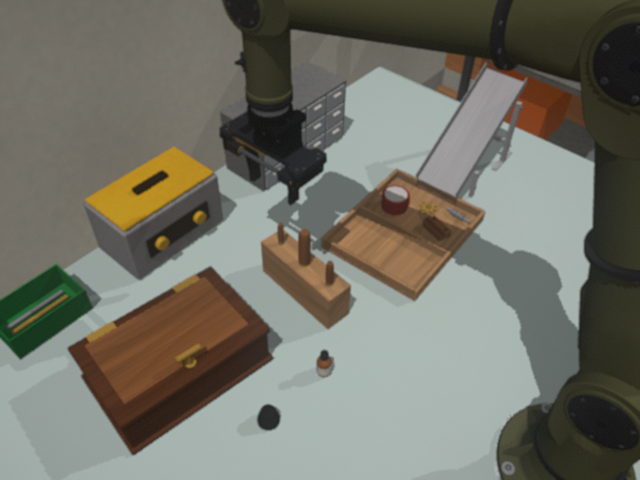

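The scene view has the stand partly hidden. The side view shows the driver as the middle tool, at about (304,240). The tray's empty half is at about (375,255), and the box pull is at about (190,355). I'll enlarge the side view to pick pixels.

```bash
cat > h.py <<'E'
import numpy as np,cv2
from scipy.spatial.transform import Rotation as R
from cell import *
def ray(r,u,v,T=None):
    f=240/np.tan(np.radians(r["fov_y"]/2));K=np.array([[f,0,r["cx"]],[0,f,r["cy"]],[0,0,1]])
    # drawn = (1+k1 r^2)*slope
    x,y=cv2.undistortPoints(np.array([[[u,v]]],float),K,np.array([r["k1"],0,0,0.])).ravel()
    T=r["cam_to_world"] if T is None else T
    return T[:3,3],T[:3,:3]@np.array([x,-y,-1])
def onz(r,u,v,z,T=None):
    o,d=ray(r,u,v,T);return o+d*(z-o[2])/d[2]
def tcpT():
    o=get_obs();T=np.eye(4);T[:3,:3]=R.from_euler("xyz",o["tool_rot"],degrees=True).as_matrix();T[:3,3]=o["tool_pos"];return T
E
python3 - <<'E'
import cv2
a=cv2.imread("pics/side0.png")
cv2.imwrite("pics/s1.png",cv2.resize(a[155:455,60:500],None,fx=1.8,fy=1.8,interpolation=cv2.INTER_CUBIC))
E
```

```text
(no output)
```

View pics/s1.png

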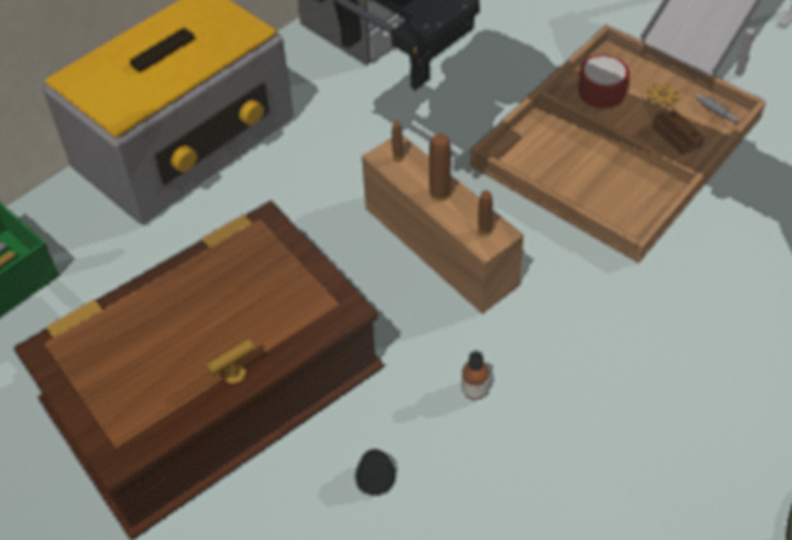

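The crop shows the driver in the middle hole: top at (440,138), foot at (440,194). Stand top corners are (363,157), (482,264) and (522,237). Tray rim corners are (472,157), (605,27), (764,103) and (639,250). Lid corners are (17,346), (270,203), (378,313) and (110,490). The pull bar runs from (210,363) to (256,345).

Run:
```python
from h import *
r=read_camera("side")
P=lambda u,v,z:np.round(onz(r,u/1.8+60,v/1.8+155,z),4)
for n,l,z in [("stand",[(363,157),(482,264),(522,237)],.09),("bases",[(399,158),(440,194),(486,230)],.09),("drvtop",[(440,138)],.175),("filetop",[(486,195)],.15),("filetop",[(397,125)],.145),
 ("tray",[(472,157),(605,27),(764,103),(639,250)],.03),("lid",[(17,346),(270,203),(378,313),(110,490)],.099),("pull",[(210,363),(256,345)],.129)]:
    p=[P(u,v,z) for u,v in l];print(n,[list(map(float,x[:2])) for x in p])
    for a,b in zip(p,p[1:]): print("   len",np.linalg.norm(b-a).round(4),"yaw",np.degrees(np.arctan2(*(b-a)[1::-1])).round(1))
T=tcpT();w=read_camera("wrist");print({k:w[k] for k in w if k!="color"});cv2.imwrite("pics/w0.png",w["color"])
```

```text
stand [[0.6639, 0.0252], [0.4697, 0.0509], [0.4615, -0.0034]]
   len 0.1959 yaw 172.5
   len 0.0549 yaw -98.6
bases [[0.6333, -0.0002], [0.5643, 0.009], [0.4954, 0.0142]]
   len 0.0696 yaw 172.4
   len 0.0691 yaw 175.7
drvtop [[0.5649, 0.0084]]
filetop [[0.494, 0.0187]]
filetop [[0.6314, 0.0028]]
tray [[0.6103, -0.0988], [0.6337, -0.3987], [0.3987, -0.4131], [0.3822, -0.1149]]
   len 0.3008 yaw -85.5
   len 0.2354 yaw -176.5
   len 0.2987 yaw 93.2
lid [[0.7276, 0.4202], [0.6835, 0.1431], [0.5017, 0.1682], [0.5444, 0.4499]]
   len 0.2806 yaw -99.0
   len 0.1835 yaw 172.1
   len 0.2849 yaw 81.4
pull [[0.5603, 0.3212], [0.544, 0.2812]]
   len 0.0432 yaw -112.2
{'fov_y': 59.44891980391059, 'cx': 318.6430725698354, 'cy': 238.35479135418123, 'k1': -0.07758285283363232, 'mount': array([[-6.50144000e-04,  9.58333626e-01,  2.85650553e-01,
         7.87309527e-02],
       [ 9.99999655e-01,  7.70680300e-04, -3.09556800e-04,
        -2.49742561e-04],
       [-5.16803944e-04,  2.85650253e-01, -9.58333797e-01,
         2.09921565e-02],
       [ 0.00000000e+00,  0.00000000e+00,  0.00000000e+00,
         1.00000000e+00]])}
```

Call:
{"api": "drive_tool", "payload": {"rows": [-0.05,-0.024,0,0,0,0,0.15,-0.05,-0.024,0,0,0,0,0.15,-0.05,-0.024,0,0,0,0,0.15,-0.05,-0.024,0,0,0,0,0.15,-0.05,-0.024,0,0,0,0.13,0.15], "grip_force": 30}}

```text
time_s: 0.82
tool_pos: [0.5289, -0.2515, 0.4048]
tool_rot: [180.0, -0.0, 82.4]
force: [0.6, -0.3, 0.1]
grip_width: 0.0519
grasp_force: 0.0
```

Call:
{"api": "drive_tool", "payload": {"rows": [0,0,0,0,0.17,0,0.15,0,0,0,0,0.17,0,0.15,0,0,0,0,0.17,0,0.15,0,0,0,0,0.17,0,0.15,0,0,0,0,0.17,0,0.15]}}

```text
time_s: 1.45
tool_pos: [0.5299, -0.2503, 0.4049]
tool_rot: [179.9, -49.0, 82.6]
force: [-0.0, 0.1, -0.7]
grip_width: 0.0499
grasp_force: 0.0
```

Run:
```python
from h import *
o=get_obs();print(o['qpos'].round(1),o['tool_pos'],o['tool_rot'],o['grip_width'],o['time_s'])
```

```text
[ 31.7  19.5   4.1  89.2 -43.4  97.6  32.9] [ 0.5299446  -0.25030531  0.40486642] [179.94998904 -48.99196753  82.57246452] 0.04989605264185818 1.45
```

Call:
{"api": "drive_tool", "payload": {"rows": [0,0,0,0,0.17,0,0.15,0,0,0,0,0.17,0,0.15,0,0,0,0,0.12,0,0.15]}}

```text
time_s: 1.82
tool_pos: [0.5298, -0.2506, 0.4041]
tool_rot: [-179.8, -75.3, 82.3]
force: [0.4, 0.6, -0.3]
grip_width: 0.0504
grasp_force: 0.0
```

Run:
```python
from h import *
o=get_obs();print(o['qpos'].round(1),o['tool_pos'],o['tool_rot'],o['grip_width'],o['time_s'])
```

```text
[ 37.2  25.3   1.   90.1 -62.4 109.8  34.5] [ 0.52983938 -0.25060503  0.4040601 ] [-179.77587957  -75.30647469   82.27895014] 0.050403498154358295 1.825
```

Call:
{"api": "drive_tool", "payload": {"rows": [-0.0485,0,0.0145,0,0,0,0.15,-0.0485,0,0.0145,0,0,0,0.15,-0.0485,0,0.0145,0,0,0,0.15,-0.0485,0,0.0145,0,0,0,0.15,0,0,0,0,0,0,0.15]}}

```text
time_s: 2.45
tool_pos: [0.5296, -0.2433, 0.1986]
tool_rot: [-178.2, -75.2, 80.9]
force: [0.6, 0.6, 1.1]
grip_width: 0.05
grasp_force: 0.0
```

Run:
```python
from h import *
o=get_obs();print(o['qpos'].round(1),o['tool_pos'],o['tool_rot'],o['grip_width'],o['time_s'])
T=tcpT();w=read_camera("wrist");np.save("T1.npy",T);cv2.imwrite("pics/w1.png",w["color"])
C=T@w["mount"];np.save("C1.npy",C)
```

```text
[ 36.6  39.5   1.2  95.7 -58.4  99.8  51.7] [ 0.52960071 -0.24325173  0.19855883] [-178.23823807  -75.22110823   80.86804397] 0.04997030013080371 2.45
```

View pics/w1.png

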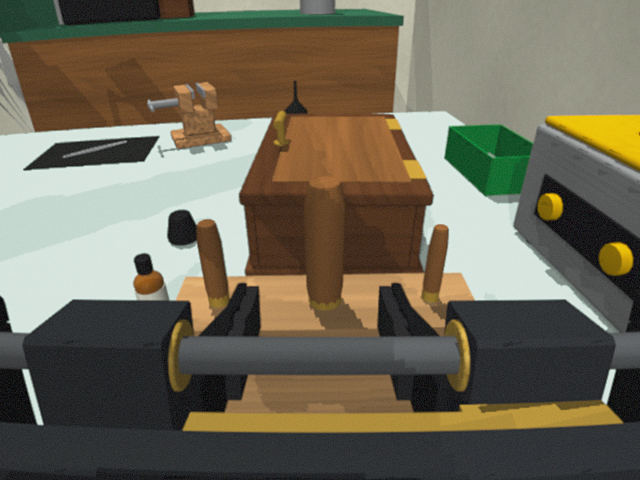

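The wrist view shows the driver centred at about (325,245) between the fingers (240 to 395), with the file at left and the scriber at right. All are clear of the fingers.

Run:
```python
from h import *
w=read_camera("wrist");T=tcpT();print((np.linalg.inv(T)@np.array([.5647,.0085,.135,1])).round(4),T[:3,:3].round(3))
C=T@w["mount"];
for u,v in[(324,190),(325,296)]:
    o,d=ray(w,u,v,C); s=(0.0085-o[1])/d[1];print((o+s*d).round(4))
```

```text
[-8.00e-04  4.00e-04  2.64e-01  1.00e+00] [[ 0.033  0.992  0.125]
 [ 0.255 -0.13   0.958]
 [ 0.966  0.001 -0.257]]
[0.5672 0.0085 0.1732]
[0.5685 0.0085 0.0968]
```

Call:
{"api": "drive_tool", "payload": {"rows": [0,0.001,0.046,0,0,0,0.15,0,0.001,0.046,0,0,0,0.15,0,0,0,0,0,0,0.15,0,0,0,0,0,0,-1,0,0,0,0,0,0,-1], "grip_force": 35}}

```text
time_s: 3.18
tool_pos: [0.5447, -0.158, 0.1801]
tool_rot: [179.4, -75.0, 83.0]
force: [-1.0, -0.8, -0.0]
grip_width: 0.0374
grasp_force: 0.0
```

Call:
{"api": "drive_tool", "payload": {"rows": [0,0,0,0,0,0,-1,0,0,0,0,0,0,-1]}}

```text
time_s: 3.42
tool_pos: [0.5443, -0.157, 0.1789]
tool_rot: [179.9, -75.0, 82.6]
force: [0.6, -0.4, 1.4]
grip_width: 0.0233
grasp_force: 35.0
```

Call:
{"api": "drive_tool", "payload": {"rows": [0.019,0,-0.005,0,0,0,-1,0.029,0,-0.0078,0,0,0,-1,0.029,0,-0.0078,0,0,0,-1,0.029,0,-0.0078,0,0,0,-1,0.029,0,-0.0078,0,0,0,-1]}}

```text
time_s: 4.05
tool_pos: [0.544, -0.1562, 0.3205]
tool_rot: [179.9, -75.0, 82.7]
force: [-0.4, -0.5, -1.4]
grip_width: 0.023
grasp_force: 35.0
```

Run:
```python
from h import *
o=get_obs();print(o['qpos'].round(1),o['tool_pos'],o['tool_rot'],o['force'],o['grip_width'],o['time_s'])
w=read_camera("side");cv2.imwrite("pics/s2.png",cv2.resize(w["color"][120:360,160:480],None,fx=2,fy=2))
```

```text
[ 31.9  25.8  -2.  100.1 -63.7  98.2  40.8] [ 0.54401285 -0.15620888  0.3205425 ] [179.86616192 -75.03506429  82.70826165] [-0.44679408 -0.50483844 -1.39623324] 0.023045858436396744 4.05
```

View pics/s2.png

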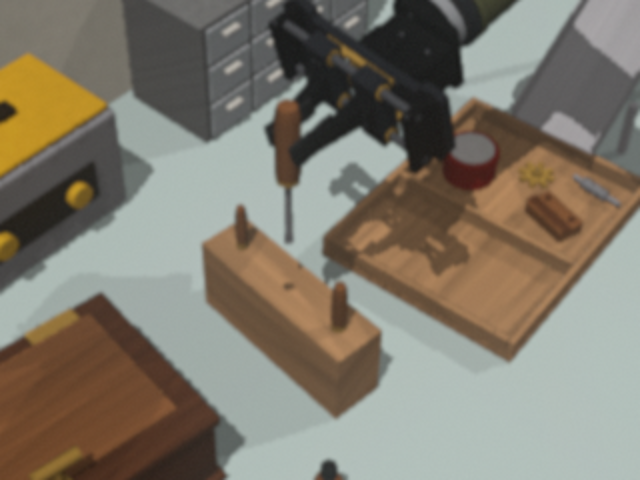

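The driver is out of its hole and hangs vertically in the grip; the tip is at about (288,238) in the crop, and the other two tools stand untouched. Next I swing it level.

Call:
{"api": "drive_tool", "payload": {"rows": [0,0,-0.05,0,0,0,-1,0,0,0,0,-0.18,0,-1,0,0,0,0,-0.18,0,-1,0,0,0,0,-0.18,0,-1,0,0,0,0,-0.18,0,-1]}}

```text
time_s: 4.72
tool_pos: [0.5377, -0.2043, 0.3323]
tool_rot: [179.9, -33.5, 82.6]
force: [0.7, 0.7, -1.3]
grip_width: 0.0236
grasp_force: 35.0
```

Call:
{"api": "drive_tool", "payload": {"rows": [0,0,0,0,-0.18,0,-1,0,0,0,0,-0.18,0,-1,0,0,0,0,-0.18,0,-1,0,0,0,0,-0.05,0,-1,0,0,0,0,0,0.17,-1]}}

```text
time_s: 5.35
tool_pos: [0.5378, -0.2028, 0.3321]
tool_rot: [180.0, -0.0, 72.6]
force: [-0.1, -0.0, -1.4]
grip_width: 0.0229
grasp_force: 34.9
```

Call:
{"api": "drive_tool", "payload": {"rows": [0,0,0,0,0,0.17,-1,0,0,0,0,0,0.17,-1,0,0,0,0,0,0.17,-1,0,0,0,0,0,0.17,-1,0,0,0,0,0,0.17,-1]}}

```text
time_s: 5.98
tool_pos: [0.5376, -0.2038, 0.3319]
tool_rot: [-179.9, -0.0, 23.8]
force: [-0.5, 0.2, -1.6]
grip_width: 0.0232
grasp_force: 34.9
```

Call:
{"api": "drive_tool", "payload": {"rows": [0,0,0,0,0,0.17,-1,0,0,0,0,0,0.17,-1,0,0,0,0,-0.13,0,-1,0,0,0,0,-0.13,0,-1]}}

```text
time_s: 6.48
tool_pos: [0.5375, -0.2038, 0.3324]
tool_rot: [-180.0, 15.1, 4.6]
force: [-0.2, 0.6, -1.3]
grip_width: 0.0233
grasp_force: 35.0
```

Run:
```python
from h import *
o=get_obs();print(o['qpos'].round(1),o['tool_pos'],o['tool_rot'],o['force'],o['grip_width'],o['time_s'])
T=tcpT();Rm=T[:3,:3];h=Rm@[.966,0,-.259];print(Rm.round(3),"h",h.round(3))
G=np.array([.543,-.1739,.025]);print("delta tool",(Rm.T@(G-Rm@[0,0,.172]-T[:3,3])).round(4))
```

```text
[  3.7  17.5  15.4  94.1   1.3  82.8 -66.8] [ 0.53751888 -0.20384352  0.33243669] [-179.9535546    15.07013306    4.57947473] [-0.15623933  0.55667554 -1.30735958] 0.023319088595813865 6.475
[[ 0.963  0.08  -0.259]
 [ 0.077 -0.997 -0.02 ]
 [-0.26  -0.001 -0.966]] h [ 0.997  0.08  -0.001]
delta tool [ 0.0875 -0.0292  0.1228]
```

Call:
{"api": "drive_tool", "payload": {"rows": [0.034,-0.01,0.021,0,0,0,-1,0.034,-0.01,0.022,0,0,0,-1,0.034,-0.01,0.022,0,0,0,-1,0,0,0,0,0,0,-1]}}

```text
time_s: 6.98
tool_pos: [0.6176, -0.1647, 0.2394]
tool_rot: [-179.8, 15.1, 4.8]
force: [-1.1, -0.3, -0.3]
grip_width: 0.0232
grasp_force: 35.0
```

Run:
```python
from h import *
a=read_camera("side")["color"][120:320,280:520];b=read_camera("scene")["color"][180:380,80:320]
cv2.imwrite("pics/p3.png",np.hstack([cv2.resize(x,(400,333),interpolation=2) for x in(a,b)]))
T=tcpT();Rm=T[:3,:3];print(T.round(4),get_obs()['force'])
G=np.array([.543,-.1739,.021]);print("delta tool",(Rm.T@(G-Rm@[0,0,.172]-T[:3,3])).round(4))
```

```text
[[ 9.630e-01  8.050e-02 -2.572e-01  6.169e-01]
 [ 7.780e-02 -9.968e-01 -2.070e-02 -1.677e-01]
 [-2.581e-01 -1.000e-04 -9.661e-01  2.426e-01]
 [ 0.000e+00  0.000e+00  0.000e+00  1.000e+00]] [-0.18992401 -1.09658517 -1.38226376]
delta tool [-0.0144  0.0002  0.0612]
```

View pics/p3.png

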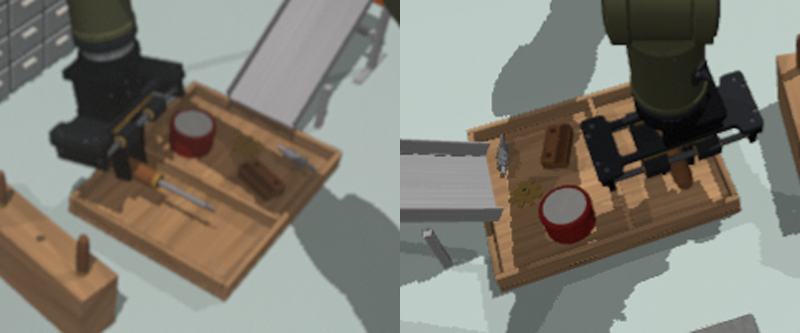

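The driver is level over the empty compartment in both views, handle toward the far end. Now I lower it.

Call:
{"api": "drive_tool", "payload": {"rows": [-0.005,0,0.022,0,0,0,-1,-0.005,0,0.022,0,0,0,-1,-0.002,0,0.007,0,0,0,-1,-0.001,0,0.004,0,0,0,-1,0,0,0,0,0,0,-1]}}

```text
time_s: 7.7
tool_pos: [0.5909, -0.1701, 0.1935]
tool_rot: [180.0, 14.8, 4.6]
force: [-0.1, -0.5, -0.1]
grip_width: 0.0228
grasp_force: 35.0
```

Call:
{"api": "drive_tool", "payload": {"rows": [-0.0005,0,0.002,0,0,0,-1,-0.0005,0,0.002,0,0,0,-1,0,0,0,0,0,0,-1]}}

```text
time_s: 8.07
tool_pos: [0.5887, -0.17, 0.189]
tool_rot: [180.0, 14.9, 4.6]
force: [0.5, 0.3, -0.4]
grip_width: 0.0233
grasp_force: 35.0
```

Call:
{"api": "drive_tool", "payload": {"rows": [-0.0003,0,0.001,0,0,0,-1,-0.0003,0,0.001,0,0,0,-1,0,0,0,0,0,0,-1]}}

```text
time_s: 8.45
tool_pos: [0.5884, -0.17, 0.189]
tool_rot: [180.0, 14.8, 4.6]
force: [0.2, 0.8, 8.2]
grip_width: 0.0232
grasp_force: 35.0
```

Call:
{"api": "drive_tool", "payload": {"rows": [-0.0003,0,0.001,0,0,0,-1,0,0,0,0,0,0,-1]}}

```text
time_s: 8.7
tool_pos: [0.5882, -0.17, 0.1889]
tool_rot: [180.0, 14.7, 4.6]
force: [0.1, 1.5, 11.0]
grip_width: 0.0232
grasp_force: 35.0
```

Call:
{"api": "drive_tool", "payload": {"rows": [-0.0003,0,0.001,0,0,0,-1,0,0,0,0,0,0,-1]}}

```text
time_s: 8.95
tool_pos: [0.5881, -0.1701, 0.1889]
tool_rot: [180.0, 14.6, 4.6]
force: [-0.2, 1.8, 15.4]
grip_width: 0.0233
grasp_force: 35.0
```

Call:
{"api": "drive_tool", "payload": {"rows": [0.0006,0,-0.0025,0,0,0,-1,0,0,0,0,0,0,-0.4,0,0,0,0,0,0,-0.2,0,0,0,0,0,0,-0.1,0,0,0,0,0,0,-0.1]}}

```text
time_s: 9.57
tool_pos: [0.5874, -0.1702, 0.1872]
tool_rot: [-180.0, 14.9, 4.6]
force: [-1.1, -0.1, 0.3]
grip_width: 0.0381
grasp_force: 0.0
```

Call:
{"api": "drive_tool", "payload": {"rows": [0.003,0,-0.01,0,0,0,-0.1,0.006,0,-0.025,0,0,0,-0.1,0.015,0,-0.05,0,0,0,-0.1,0.015,0,-0.055,0,0,0,-0.1,0.015,0,-0.055,0,0,0,0.3]}}

```text
time_s: 10.2
tool_pos: [0.6905, -0.1616, 0.3646]
tool_rot: [180.0, 14.8, 4.6]
force: [0.2, 0.6, -0.2]
grip_width: 0.0438
grasp_force: 0.0
```

Run:
```python
from h import *
a=read_camera("side")["color"][120:320,280:520];b=read_camera("scene")["color"][180:380,80:320]
cv2.imwrite("pics/p4.png",np.hstack([cv2.resize(x,(400,333),interpolation=2) for x in(a,b)]))
T=tcpT();print(T.round(4),get_obs()['force'],get_obs()['qpos'].round(1))
```

```text
[[ 0.9663  0.0831 -0.2436  0.693 ]
 [ 0.0799 -0.9965 -0.0231 -0.161 ]
 [-0.2447  0.0029 -0.9696  0.3695]
 [ 0.      0.      0.      1.    ]] [-0.31318345  0.34357898  0.64086285] [  1.5  32.7  13.4  68.7  -2.6  92.8 -71.4]
```

View pics/p4.png

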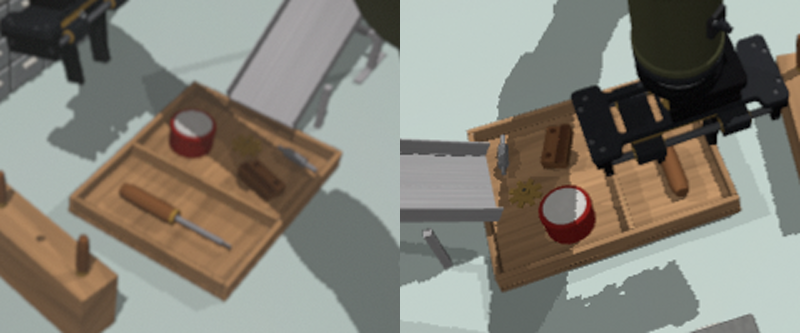

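The driver lies flat in the empty compartment, handle at about (145,195) and blade at about (220,243) in the left half of the picture. The parts are undisturbed. Now I move over to the lid pull.

Call:
{"api": "drive_tool", "payload": {"rows": [0,0,0,0,0.125,0,0.6,0,0,0,0,0.125,0,0.6,0,0,0,0,0,0.116,0.6,0,0,0,0,0,0.116,0.6,-0.0265,-0.0545,-0.002,0,0,0,0.6]}}

```text
time_s: 10.92
tool_pos: [0.6709, -0.1096, 0.3635]
tool_rot: [179.6, 0.6, -9.3]
force: [0.3, 1.0, 0.1]
grip_width: 0.0694
grasp_force: 0.0
```

Call:
{"api": "drive_tool", "payload": {"rows": [-0.0265,-0.0545,-0.002,0,0,0,0.6,-0.0265,-0.0545,-0.002,0,0,0,0.6,-0.0265,-0.0545,-0.002,0,0,0,0.6,-0.0265,-0.0545,-0.002,0,0,0,0.6,-0.0265,-0.0545,-0.002,0,0,0,0.6]}}

```text
time_s: 11.55
tool_pos: [0.5808, 0.187, 0.3752]
tool_rot: [179.9, 0.5, -8.7]
force: [0.2, -0.5, -0.2]
grip_width: 0.0695
grasp_force: 0.0
```

Call:
{"api": "drive_tool", "payload": {"rows": [-0.0265,-0.0545,-0.002,0,0,0,0.6,-0.0265,-0.0545,-0.002,0,0,0,0.6,0,0,0,0,0,0,0.6,0,0,0,0,0,0,0.6]}}

```text
time_s: 12.05
tool_pos: [0.5459, 0.3007, 0.379]
tool_rot: [179.8, 0.5, -8.7]
force: [0.5, -1.0, -0.1]
grip_width: 0.0693
grasp_force: 0.0
```

Run:
```python
from h import *
T=tcpT();w=read_camera("wrist");cv2.imwrite("pics/w5.png",w["color"]);np.save("T5.npy",T)
print(T.round(4),get_obs()['qpos'].round(1))
```

```text
[[ 0.9886 -0.1504 -0.0098  0.5459]
 [-0.1504 -0.9886 -0.002   0.3007]
 [-0.0094  0.0035 -1.      0.379 ]
 [ 0.      0.      0.      1.    ]] [ -32.6   16.     1.8   89.1   -0.7   75.4 -129.5]
```

View pics/w5.png

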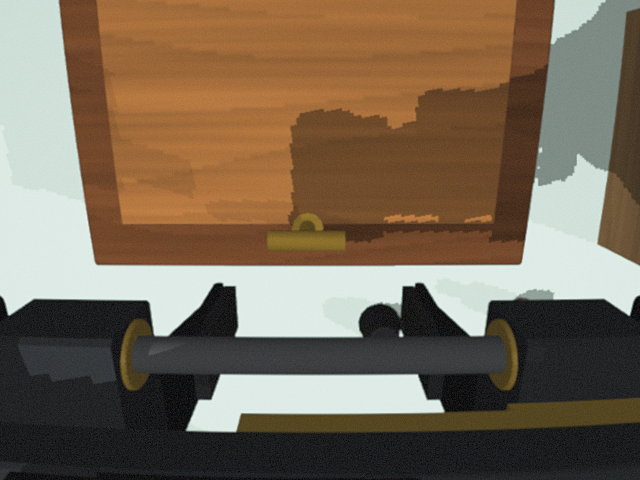

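The wrist view shows the pull bar from (267,240) to (346,240). It is level with the finger line, left of the finger centre at about 320, and lid and gripper yaw agree.

Run:
```python
from h import *
T=np.load("T5.npy");w=read_camera("wrist");C=T@w["mount"]
a,b=[onz(w,u,240,.129,C) for u in(267,346)];m=(a+b)/2
print(a,b,np.linalg.norm(a-b),m,"tool",(T[:3,:3].T@(m-T[:3,3])).round(4))
for u,v in((95,263),(522,264)):print(onz(w,u,v,.099,C))
```

```text
[0.55700642 0.32808962 0.129     ] [0.55016741 0.28364053 0.129     ] 0.04497214948316685 [0.55358692 0.30586507 0.129     ] tool [ 0.0092 -0.0071  0.2499]
[0.55006552 0.45071912 0.099     ]
[0.50590408 0.16833911 0.099     ]
```

Call:
{"api": "drive_tool", "payload": {"rows": [0.009,-0.0065,0,0,0,0,0.6,0,0,0.041,0,0,0,0.6,0,0,0.041,0,0,0,0.6,0,0,0,0,0,0,0.3,0,0,0,0,0,0,-1], "grip_force": 20}}

```text
time_s: 12.78
tool_pos: [0.556, 0.306, 0.2987]
tool_rot: [179.9, 0.4, -8.7]
force: [-0.7, -0.1, 0.6]
grip_width: 0.0572
grasp_force: 0.0
```

Call:
{"api": "drive_tool", "payload": {"rows": [0,0,0,0,0,0,-1,0,0,0,0,0,0,-1,0,0,0,0,0,0,-1]}}

```text
time_s: 13.15
tool_pos: [0.5556, 0.3059, 0.2986]
tool_rot: [179.9, 0.4, -8.7]
force: [0.2, -1.7, 3.4]
grip_width: 0.0431
grasp_force: 20.0
```

Run:
```python
from h import *
o=get_obs();T=tcpT();Rm=T[:3,:3];print(T.round(4),o['force'],o['grip_width'],o['qpos'].round(1))
# arc deltas in tool axes (tool rotation held), radius .166 from closed
ax=.160;az=.044;bx=np.array([np.cos(np.radians(-8.8)),np.sin(np.radians(-8.8)),0]);up=np.array([0,0,1])
p=lambda a:(-(ax*np.cos(a)-az*np.sin(a)))*bx+(ax*np.sin(a)+az*np.cos(a))*up
prev=0
for d in[3,6,10,15,20,25,30,35,40,45,50,53,56,59,61,63,64]:
    print(d,(Rm.T@(p(np.radians(d))-p(np.radians(prev)))).round(4));prev=d
```

```text
[[ 9.885e-01 -1.510e-01 -7.200e-03  5.556e-01]
 [-1.510e-01 -9.885e-01 -1.000e-04  3.059e-01]
 [-7.100e-03  1.200e-03 -1.000e+00  2.986e-01]
 [ 0.000e+00  0.000e+00  0.000e+00  1.000e+00]] [ 0.18288876 -1.66379756  3.42982024] 0.043144247652053457 [ -32.5   20.4    1.6   92.9   -0.8   67.1 -129.3]
3 [ 0.0025  0.     -0.0083]
6 [ 0.0029  0.     -0.0082]
10 [ 0.0045  0.     -0.0107]
15 [ 0.0067  0.     -0.0128]
20 [ 0.0078  0.     -0.0122]
25 [ 0.0088  0.     -0.0115]
30 [ 0.0098  0.     -0.0107]
35 [ 0.0107  0.     -0.0098]
40 [ 0.0115  0.     -0.0088]
45 [ 0.0122  0.     -0.0078]
50 [ 0.0128  0.     -0.0067]
53 [ 0.008   0.     -0.0035]
56 [ 0.0081  0.     -0.003 ]
59 [ 0.0083  0.     -0.0026]
61 [ 0.0056  0.     -0.0015]
63 [ 0.0056  0.     -0.0013]
64 [ 0.0028  0.     -0.0006]
```

Call:
{"api": "drive_tool", "payload": {"rows": [0.0025,0,-0.0083,0,0,0,-1,0.0029,0,-0.0082,0,0,0,-1,0.0045,0,-0.0107,0,0,0,-1,0,0,0,0,0,0,-1]}}

```text
time_s: 13.65
tool_pos: [0.5653, 0.3045, 0.3251]
tool_rot: [179.9, 0.5, -8.7]
force: [1.4, -0.3, -3.4]
grip_width: 0.0441
grasp_force: 20.0
```

Call:
{"api": "drive_tool", "payload": {"rows": [0.0067,0,-0.0128,0,0,0,-1,0.0078,0,-0.0122,0,0,0,-1,0,0,0,0,0,0,-1]}}

```text
time_s: 14.02
tool_pos: [0.5799, 0.3023, 0.3507]
tool_rot: [179.9, 0.5, -8.7]
force: [-2.7, -0.8, -0.6]
grip_width: 0.0433
grasp_force: 20.0
```

Run:
```python
from h import *
o=get_obs();print(o['tool_pos'],o['tool_rot'],o['force'],o['grip_width'],o['grasp_force'])
b=read_camera("scene")["color"];a=read_camera("side")["color"]
cv2.imwrite("pics/p6.png",np.hstack([cv2.resize(a[190:460,40:350],(400,348),interpolation=2),cv2.resize(b[130:320,340:570],(400,330),interpolation=2)[:348].copy() if 0 else cv2.resize(b[130:330,340:570],(400,348),interpolation=2)]))
```

```text
[0.57988806 0.30228437 0.35073462] [179.8896237    0.54932389  -8.69110966] [-2.70646501 -0.78107919 -0.5928436 ] 0.0433262135177613 19.99985307455063
```

View pics/p6.png

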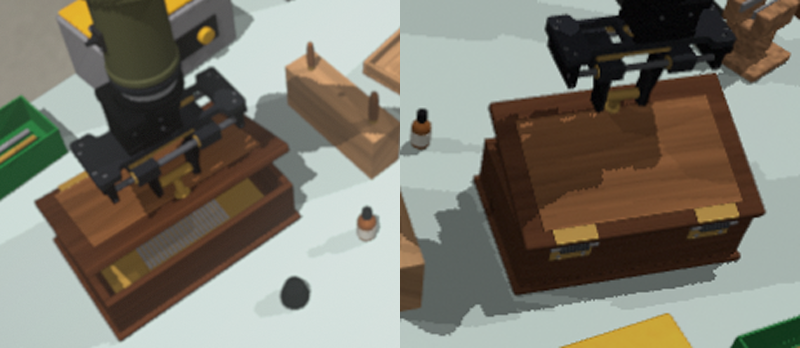

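The lid is open about 20° with the bar held by its ends, oiler and loupe clear. I continue along the arc.

Call:
{"api": "drive_tool", "payload": {"rows": [0.0088,0,-0.0115,0,0,0,-1,0.0098,0,-0.0107,0,0,0,-1,0.0107,0,-0.0098,0,0,0,-1,0.0115,0,-0.0088,0,0,0,-1,0,0,0,0,0,0,-1]}}

```text
time_s: 14.75
tool_pos: [0.6216, 0.2958, 0.3919]
tool_rot: [179.9, 0.4, -8.7]
force: [-4.9, -1.2, 5.2]
grip_width: 0.0436
grasp_force: 20.0
```

Call:
{"api": "drive_tool", "payload": {"rows": [0.0122,0,-0.0078,0,0,0,-1,0.0128,0,-0.0067,0,0,0,-1,0.008,0,-0.0035,0,0,0,-1,0,0,0,0,0,0,-1]}}

```text
time_s: 15.25
tool_pos: [0.654, 0.2909, 0.4091]
tool_rot: [179.9, 0.4, -8.7]
force: [-3.8, -1.5, 5.9]
grip_width: 0.0436
grasp_force: 20.0
```

```bash
cat > ang.py <<'E'
from h import *
o=get_obs();T=tcpT();b=np.radians(-8.8);bx=np.array([np.cos(b),np.sin(b),0])
g=T[:3,3]+T[:3,:3]@[0,0,.1695]
for H in(np.array([.7116,.2815,.085]),np.array([.7056,.2815,.085])+bx*.008):
    d=g-H;print("lid deg",np.degrees(np.arctan2(d[2],-d@bx))-15.4,"rad",np.hypot(d[2],d@bx),"(.166)")
print(T[:3,3],o['force'].round(1),o['wrist_torque'].round(2),o['grip_width'],o['qpos'].round(1))
E
python3 ang.py
```

```text
lid deg 53.55330500078336 rad 0.1656960246885863 (.166)
lid deg 52.888086254867794 rad 0.16645086570828346 (.166)
[0.6540125  0.2908583  0.40913797] [-3.8 -1.5  5.9] [-0.37  1.03  0.01] 0.043608986191486364 [ -28.5   26.5    3.6   71.8   -1.8   82.2 -123.7]
```

Call:
{"api": "drive_tool", "payload": {"rows": [0.0081,0,-0.003,0,0,0,-1,0.0083,0,-0.0026,0,0,0,-1,0.0056,0,-0.0015,0,0,0,-1,0.0056,0,-0.0013,0,0,0,-1,0.0056,0,-0.0012,0,0,0,-1]}}

```text
time_s: 15.88
tool_pos: [0.6868, 0.2859, 0.4184]
tool_rot: [179.9, 0.4, -8.7]
force: [-1.6, -1.3, 4.6]
grip_width: 0.0434
grasp_force: 20.0
```

Call:
{"api": "drive_tool", "payload": {"rows": [0.0057,0,-0.001,0,0,0,-1,0.0057,0,-0.0008,0,0,0,-1,0,0,0,0,0,0,-1,0,0,0,0,0,0,-1]}}

```text
time_s: 16.38
tool_pos: [0.6982, 0.2841, 0.42]
tool_rot: [179.9, 0.3, -8.7]
force: [-1.1, -2.1, 5.2]
grip_width: 0.0437
grasp_force: 20.0
```

```bash
python3 ang.py
python3 - <<'E'
from h import *
b=read_camera("scene")["color"];a=read_camera("side")["color"]
cv2.imwrite("pics/p7.png",np.hstack([cv2.resize(a[150:420,40:350],(400,348),interpolation=2),cv2.resize(b[100:300,340:570],(400,348),interpolation=2)]))
E
```

```text
lid deg 69.56555983143824 rad 0.16610389753635854 (.166)
lid deg 68.85488742221493 rad 0.16629839690828208 (.166)
[0.69821126 0.28410333 0.4199603 ] [-1.1 -2.1  5.2] [-0.25  0.42  0.04] 0.04369554210254783 [ -26.7   31.3    4.2   63.6   -2.3   85.5 -121.6]
```

View pics/p7.png

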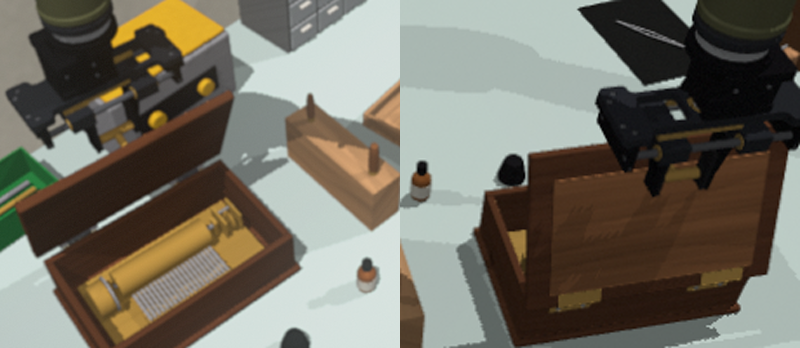

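The lid is at about 69°, past the balance point, with the bar still held. Now I ease it back to about 55°.

Call:
{"api": "drive_tool", "payload": {"rows": [-0.0057,0,0.0009,0,0,0,-1,-0.0057,0,0.0011,0,0,0,-1,-0.0056,0,0.0012,0,0,0,-1,-0.0056,0,0.0014,0,0,0,-1,-0.0056,0,0.0015,0,0,0,-1]}}

```text
time_s: 17.1
tool_pos: [0.6702, 0.2883, 0.4142]
tool_rot: [179.9, 0.3, -8.7]
force: [-0.9, -1.9, 4.4]
grip_width: 0.0432
grasp_force: 20.0
```

Call:
{"api": "drive_tool", "payload": {"rows": [-0.0055,0,0.0017,0,0,0,-1,-0.0055,0,0.0018,0,0,0,-1,0,0,0,0,0,0,-1,0,0,0,0,0,0,-1,0,0,0,0,0,0,-1]}}

```text
time_s: 17.73
tool_pos: [0.6588, 0.2903, 0.4101]
tool_rot: [179.9, 0.5, -8.7]
force: [-1.8, -2.3, 6.1]
grip_width: 0.0439
grasp_force: 20.0
```

```bash
python3 ang.py
python3 - <<'E'
from h import *
b=read_camera("scene")["color"];a=read_camera("side")["color"]
cv2.imwrite("pics/p8.png",np.hstack([cv2.resize(a[150:420,40:350],(400,348),interpolation=2),cv2.resize(b[100:300,340:570],(400,348),interpolation=2)]))
E
```

```text
lid deg 55.17605744740202 rad 0.16496398809260884 (.166)
lid deg 54.50066374361834 rad 0.16566409653095698 (.166)
[0.65879511 0.2902592  0.4100693 ] [-1.8 -2.3  6.1] [-0.39  0.57 -0.01] 0.04393389340476042 [ -28.3   27.     3.7   70.9   -1.9   82.6 -123.5]
```

View pics/p8.png

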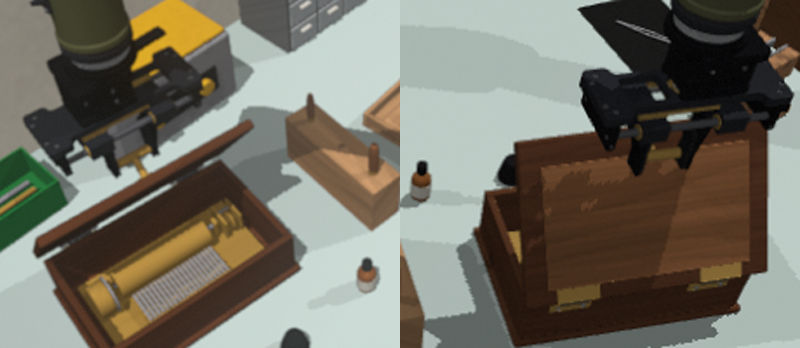

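The lid is held at about 55° by kinematics. I check this once against the side view, using the lid's front corners at about (253,124) and (37,247) in the left half.

Run:
```python
from h import *
r=read_camera("side");b=np.radians(-8.8);bx=np.array([np.cos(b),np.sin(b),0]);by=np.array([-bx[1],bx[0],0]);H=np.array([.7116,.2815,.085])
for (u,v),s in(((253,124),-1),((37,247),1)):
    o,d=ray(r,40+u*310/400,150+v*270/348)
    k=((H+s*.14*by-o)@by)/(d@by);q=o+k*d-H
    print("deg",np.degrees(np.arctan2(q[2],-q@bx)).round(1),"r",np.hypot(q[2],q@bx).round(4))
```

```text
deg 55.0 r 0.2013
deg 59.8 r 0.0863
```

```bash
python3 -c "
from cell import *
print(sign_off())"
```

```text
the job is handed in; nothing more can be done
None
```

The screwdriver lies flat in the tray's empty compartment. I raised the lid to about 69°, eased it back and am still holding it at about 55°, 5° below its balance point. The angle comes from the arm's position and is roughly confirmed by one camera check. The other tools and parts looked undisturbed, and the job is handed in.

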